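# Load the lamp's battery and hold the check paddle level

### The job

Take the thick grey battery pack out of the caddy, slide it fully home, upright, into the slot of the LED lamp's base and let go of it. Then press the base's spring-loaded check paddle down with the fingers until it lies level, about half its travel and never all the way to its stop, and finish while holding it there: do not let go. Leave the thin wooden slab in its pocket, and the kettle lid and the funnel where they stand.

Things in the scene. Friction and masses are not known exactly. Their poses are not given: they have to be found in the camera images.
- dock: Fixed white lamp base, a plate 15 mm thick, from x -65 to +140 and y -85 to +85 mm about its origin (at surface level). Its x points away from its front edge, y left, z up. At y +50 mm stands the slot tower, at y -50 the check paddle, at x +95, y 0 a round aluminium LED puck lamp 80 mm across, top 46 mm high. It stands to the robot's left or right, turned up to 20 degrees.
- slot_mouth (a point): Centre of the slot's mouth in the top of the slot tower (white block 98 x 50 mm, top 60 mm above the surface), at dock (0, +50, 60) mm, with the dock's axes. The slot is 73 mm along x, 21 mm along y, 45 mm deep, open upward with a 4 mm bevel. A pack fully home has its centre 5 mm above this point and stands 55 mm out of the tower.
- paddle_pad (a point): Point to press, on top of the ribbed grey paddle (100 x 36 x 10 mm), 80 mm from its hinge, 17 mm from its free end. The hinge lies along the dock's y at dock (+45, -50, 72) mm between cheeks 87 mm high; the paddle points to the dock's -x, its free end raised 0.3 rad at rest (this point then 100 mm above the surface). With the paddle level it is at dock (-35, -50, 77) mm.
- paddle (a joint): Paddle angle in rad: 0 released (free end up), grows as the free end is pressed down; 0.3 is level, 0.6 is the stop. It springs back when let go; pressing at the pad takes about 1.5 N to start, 6 N at level and 10 N at the stop.
- pack_center (a point): Centre (half-way up) of the grey battery pack, an upright slab 70 mm wide (its x), 18 mm thick (its y), 100 mm tall (z), 150 to 310 g, the same from both sides. It stands loose in one of the caddy's two pockets, its underside 8 mm above the surface and its top 73 mm above the caddy.
- caddy: The fixed white caddy block, 104 x 160 mm, 35 mm high, origin at surface level under its centre. Two pockets at y +45 and -45 mm, each 76 mm along x, 22 mm along y, 27 mm deep. One holds the battery pack, the other the wooden slab, in either order.
- slab_center (a point): Centre of the thin wooden slab, 70 mm wide, 10 mm thick, 85 mm tall, standing in the caddy's other pocket. Not to be moved.
- kettle_lid: Stainless kettle lid, 92 mm across, 36 mm high with its black knob; origin under its centre. Not to be moved.
- funnel: Grey funnel standing mouth down, 96 mm across, 85 mm high; origin under its centre. Not to be moved.
There are look-alikes about, which are no part of the job. There is more than one size of the part that bears pack_center; the job needs the larger.

How it is judged:
By the outcome, as a careful person would: the job done as asked, in the order asked, and still so for the second after the job is handed in, while the arm keeps its last pose, push and grip.
It also fails if it takes over 58 s, if anything falls off the work surface, if the arm or the gripper's body presses on something with over 40 N, if the wrist force passes 120 N, or if a joint passes its speed limit or range.

### The arm

A 7-joint arm with a two-finger parallel gripper is mounted at the origin on the work surface. World frame = base frame: x ahead of the robot, y to its left, z up, the work surface at z = 0. Lengths are in m, angles in rad, forces in N, time in s.
With the tool pointing down it reaches from about 0.4 to 0.85 m from the base axis. Payload 4.5 kg.
Tool frame: the origin (TCP) lies on the centre line of the jaws, within the pads' length; the fingertips stand r.tips_ahead ahead of it and the grasp point (between the pads) is the TCP (r.tips_ahead is the distance from the TCP to the fingertips, in m); z points along the fingers, y is the direction in which the jaws open and shut (so a half turn about z gives the same grasp; the last joint's range is limited). The gripper opens to 88 mm and grips with 3 to 60 N. Pads are 18 mm wide; open, the fingers measure 123 mm over their backs; the gripper's body (75 mm by 187 mm) begins 45 mm behind the grasp point.
Start: joints at [1.338, 0.689, -0.195, 1.565, 0.157, 0.902, -0.215], TCP at [0.165, -0.603, 0.236] pointing down, gripper open.
Joint ranges: [-3.01, 3.01], [-0.46, 2.08], [-1.47, 1.51], [0.13, 2.56], [-1, 4.14], [0.04, 2.09], [-2.66, 2.66]. Speed limits (rad/s): [2.57, 2.57, 3.14, 3.14, 3.14, 3.14, 3.14].

### API

Orientations are given as a unit quaternion [x, y, z, w].
In Python, from plant import r gives the robot as it stands.
- The arm moves only by the shell command python3 -m inch 'ROWS' [FORCE]. ROWS is JSON, a list of rows, each a list of 5 numbers: the shift along the world's x, y, z in units of 25 mm (1.0 is 25 mm), then the turn about the world's z in units of 6 degrees (1.0 is 6 degrees), then the finger opening in mm, from 0 to 88.1. A call has 1 to 5 rows; each row shifts and turns the commanded pose from where the row before left it; what a row does not reach is not made up. A row lasts 1/10 s, in which the tool goes at most 50 mm and 8.59 degrees, less where a joint would pass 70% of its speed; a pose out of reach is approached as far as the arm can. A call is refused whole if a number of a shift passes 1 or a number of a turn 1, either way. A call with a gripper value outside its range is refused whole. The fingers move at their own pace and stop on an object; FORCE is the grip in N (left out, the last holds). Time passes only in rows, so rows that do not move let the fingers close. It gives the time, the measured TCP pose, the force and the opening at its end, in the units of the state.
- r.get_state(): the state, without advancing time (a new reading comes with each control period).
- r.snapshot(name): name is "scene" or "top"; returns a dict with "pixels" (420x560x3 uint8, red, green, blue), "range_z" (420x560 float32, m along the optical axis (not along the pixel's ray), 0 where there is no reading), "K" (3x3 intrinsics, pixels), "k1" (the pictures are not rectified: a ray, as slopes to the right and down, at radius r is drawn at 1 + k1 r^2 times it, then the intrinsics apply), "position" and "attitude" of the camera in the world. Camera axes: x right, y up, looking along -z (the intrinsics and any distortion apply to the point x, -y, -z); pixel columns grow to the right and rows downward; lengths in m; the calibration is good to about 2 mm. A picture is of the moment at which its call begins.
- r.finish_job(): hands the job in, once; it reports no verdict.
The state is a dict: "clock": time; "q": joint angles; "qd": joint speeds; "joint_torque": joint torques, N m; "tool_pos": TCP position; "eef_rot": TCP orientation; "contact_force": force on the tool from outside, world axes, zero at the start; "moment": the same for the moment, N m; "opening": opening from 0.0 (shut) to 1.0 (fully open).
Only numpy, scipy, OpenCV 4.12 (cv2) and the standard library are available. Lean on these libraries where they do the work, as an engineer would, in place of code of your own. Each camera call takes 0.05 s, during which the arm holds its last target. There are 200 camera calls.

## Working session

There is one attempt and no reset: what is moved stays moved. The work goes in short steps, Python scripts to look and compute and a shell command to move; the robot and the scene stay as the last step left them, time stands still between calls to the robot, and variables do not carry over. Pictures are saved under pics/ and viewed, about 8 in all and at most 12, crops included, and the job is handed in when it is done.

```bash
ls; mkdir -p pics; cat > h.py <<'E'
import numpy as np, cv2
from scipy.spatial.transform import Rotation as R
from plant import r
def cam(n):
    s=r.snapshot(n); return s
def rot(s):
    a=np.array(s["attitude"],float)
    return a if a.shape==(3,3) else R.from_quat(a).as_matrix()
def cloud(s):
    """world xyz per pixel from depth (nan if none)"""
    K=np.array(s["K"]);z=s["range_z"];h,w=z.shape
    u,v=np.meshgrid(np.arange(w),np.arange(h))
    p=cv2.undistortPoints(np.stack([u,v],-1).reshape(-1,1,2).astype(float),K,np.array([s["k1"],0,0,0,0.])).reshape(h,w,2)
    P=np.stack([p[...,0]*z,-p[...,1]*z,-z],-1)@rot(s).T+np.array(s["position"])
    P[z<=0]=np.nan
    return P
E
python3 - <<'E'
from h import *
print(r.tips_ahead, r.get_state())
for n in("scene","top"):
    s=cam(n); cv2.imwrite(f"pics/{n}0.png",s["pixels"][...,::-1]); print(n,s["position"],s["attitude"],s["K"],s["k1"])
    np.savez(f"{n}0.npz",P=cloud(s),px=s["pixels"])
E
```

```text
pics
0.019 {'clock': 0.0, 'q': array([ 1.33776341,  0.68998062, -0.19448233,  1.56637293,  0.15731936,
        0.90250826, -0.21510192]), 'qd': array([-9.41820488e-05, -3.53971457e-04, -6.19425200e-04,  2.33563862e-04,
       -1.61888423e-03,  2.34128808e-03,  1.83807146e-03]), 'joint_torque': array([-4.78576112e-04, -5.27564871e+01, -1.26685638e+00, -1.53434891e+01,
       -5.25085756e-02,  6.58734687e-03,  1.73044623e-04]), 'tool_pos': array([ 0.16455406, -0.60226877,  0.23560365]), 'eef_rot': array([ 9.91107884e-01,  1.33057434e-01, -2.10752608e-04, -9.14752699e-04]), 'contact_force': array([-0.13845467,  0.00208507, -0.02466518]), 'moment': array([ 0.04826023,  0.05937866, -0.04644172]), 'opening': 0.9990044843873322}
scene [1.17998558 0.80557264 0.82719763] [0.13465787 0.4181293  0.84693577 0.29955791] [[541.06502004   0.         288.40297199]
 [  0.         541.06502004 204.89456858]
 [  0.           0.           1.        ]] 0.06931367689739314
top [0.41163376 0.05282238 1.1052125 ] [-0.06405171  0.06354342  0.70530935 -0.70313465] [[429.28281754   0.         272.67086183]
 [  0.         429.28281754 206.09296093]
 [  0.           0.           1.        ]] 0.0329542044266951
```

View pics/scene0.png

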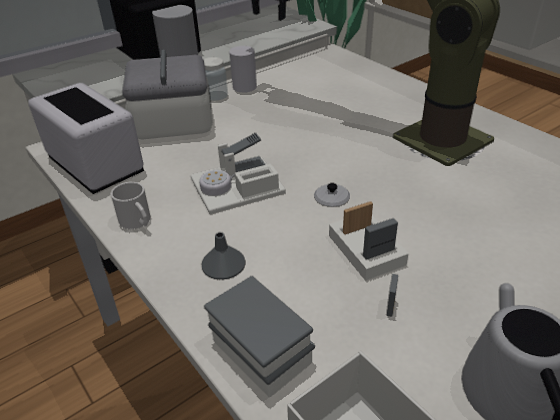

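View pics/top0.png

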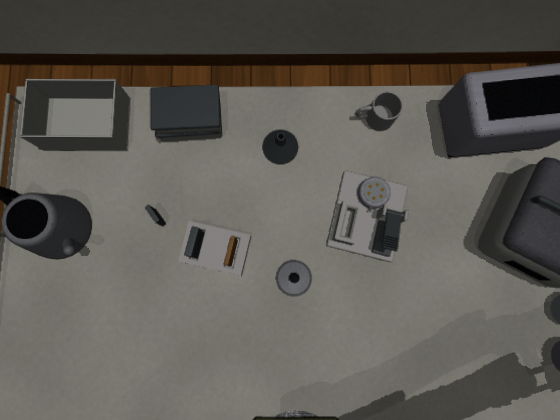

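The scene picture shows the caddy at about (368,247), with the wooden slab at (357,217) and the dark pack at (380,238). A small dark item lies at (392,295), and the dock is at (240,180). In the top view, the pack is at (194,242), the slab at (231,250), the small item at (155,215), the dock at (368,215), the lid at (294,278) and the funnel at (281,147). The candidates for the pack are the caddy item at (194,242) and the loose item at (155,215). I'll measure their sizes and enlarge a crop.

```bash
cat > m.py <<'E'
from h import *
Z={n:np.load(f"{n}0.npz") for n in("scene","top")}
def rect(n,box,z0,z1,lab,gray=None):
    P=Z[n]["P"];x0,x1,y0,y1=box;g=Z[n]["px"].astype(float).mean(-1)
    m=np.zeros(g.shape,bool);m[y0:y1,x0:x1]=1
    m&=(P[...,2]>z0)&(P[...,2]<z1)
    if gray:m&=(g>gray[0])&(g<gray[1])
    p=P[m]
    if len(p)<8: print(lab,n,"few",len(p));return
    c,s,a=cv2.minAreaRect((p[:,:2]*1000).astype(np.float32))
    print(lab,n,len(p),"c",np.round(c,1),"size",np.round(s,1),"ang",round(a,1),"med z",round(float(np.median(p[:,2])),4))
T=(175,255,215,280);S=(320,415,195,285)
rect("top",T,.028,.042,"caddy top");rect("scene",S,.028,.042,"caddy top")
rect("top",(180,210,220,265),.095,.12,"pack top");rect("scene",(355,405,210,265),.102,.115,"pack top")
rect("top",(220,245,230,272),.08,.11,"slab top");rect("scene",(335,378,195,240),.088,.1,"slab top")
rect("top",(140,170,200,230),.008,.2,"loose");rect("scene",(380,405,268,320),.008,.2,"loose")
D=(320,415,165,268);E=(185,290,125,212)
rect("top",D,.01,.02,"plate");rect("scene",E,.01,.02,"plate")
rect("top",(330,365,195,255),.055,.065,"tower");rect("scene",(230,285,155,205),.055,.065,"tower")
rect("top",(355,395,172,215),.04,.05,"puck");rect("scene",(195,235,165,200),.04,.05,"puck")
rect("top",(370,415,205,260),.07,.115,"paddle+cheek");rect("scene",(215,265,125,175),.07,.115,"paddle+cheek")
rect("top",(270,320,255,300),.006,.05,"lid");rect("top",(255,305,125,170),.006,.1,"funnel")
t=Z["top"]["px"][...,::-1];s=Z["scene"]["px"][...,::-1]
a=cv2.resize(s[190:325,315:415],None,fx=4,fy=4,interpolation=3)
b=cv2.resize(t[160:270,320:420],None,fx=4,fy=4,interpolation=3);b=cv2.copyMakeBorder(b,0,a.shape[0]-b.shape[0],0,0,0)
cv2.imwrite("pics/crop1.png",np.hstack([a,b])[:600,:800]*1)
E
python3 m.py
```

```text
caddy top top 2020 c [502.1 199.7] size [160.3 104.1] ang 76.9 med z 0.0349
caddy top scene 1464 c [504.7 200.9] size [165.6 107.2] ang 75.2 med z 0.035
pack top top 254 c [511.5 242.9] size [18.7 69.4] ang 75.9 med z 0.1076
pack top scene 257 c [512.3 243.6] size [22.  72.1] ang 77.2 med z 0.108
slab top top 138 c [491.1 155.8] size [10.2 69.6] ang 76.9 med z 0.0927
slab top scene 199 c [504.1 200.9] size [108.4  69.8] ang 76.6 med z 0.093
loose top 187 c [583.1 347.9] size [49.8 12.8] ang 36.5 med z 0.0675
loose scene 308 c [562.7 318.8] size [129.9  26.6] ang 46.2 med z 0.0552
plate top 2588 c [ 586.5 -190.3] size [171.1 205.2] ang 75.6 med z 0.0147
plate scene 1147 c [ 560.4 -292.9] size [392.1 204.7] ang 75.1 med z 0.0157
tower top 551 c [ 562.5 -132.2] size [50.3 97.9] ang 75.1 med z 0.0592
tower scene 431 c [ 556.5 -152.5] size [102.2 100.5] ang 72.4 med z 0.06
puck top 677 c [ 639.5 -200.9] size [74.3 83.9] ang 56.8 med z 0.0453
puck scene 438 c [ 635.7 -198.4] size [77.  92.7] ang 64.1 med z 0.046
paddle+cheek top 759 c [ 542.5 -230.4] size [ 62.8 106.1] ang 76.1 med z 0.0884
paddle+cheek scene 497 c [ 546.  -225.5] size [ 64.1 106.2] ang 71.1 med z 0.0875
lid top 945 c [427.7   2.4] size [87.5 85.7] ang 26.8 med z 0.0125
funnel top 946 c [780.1  32.9] size [ 93.8 109.4] ang 82.4 med z 0.0257
```

View pics/crop1.png

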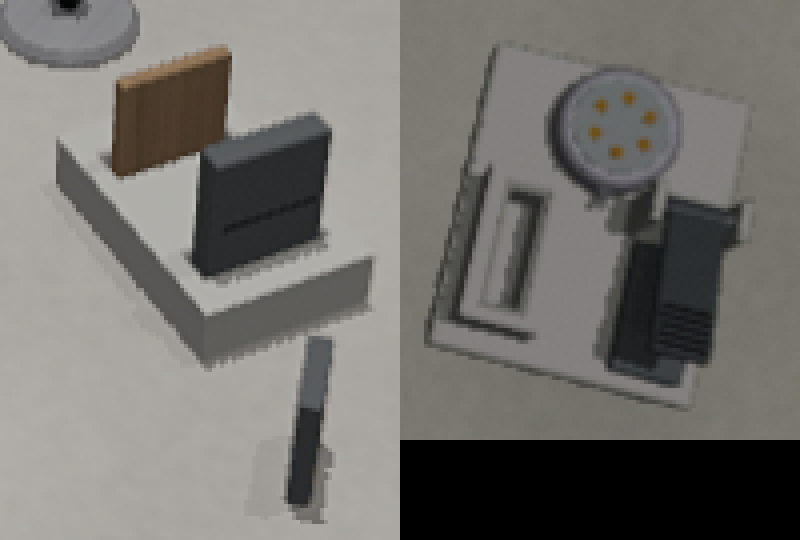

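The large one is the caddy item: its top is 70 x 18 mm at 108 mm height, and it stands in a caddy pocket. The loose item's top is only 50 x 13 mm, so it's the look-alike. The estimates from the plate, tower and pack tops agree:
- **Pack:** (0.5115, 0.243), with its thickness axis at about 76.8°.
- **Dock:** origin (0.550, -0.181), yaw about -14.6°.

I'll move above the pack now.

```bash
python3 -m inch '[[1,1,0,-0.5,88],[1,1,0,-0.5,88],[1,1,0,-0.5,88],[1,1,0,-0.5,88],[1,1,0,-0.5,88]]' >/dev/null
python3 -m inch '[[1,1,0,-0.5,88],[1,1,0,-0.5,88],[1,1,0,-0.5,88],[1,1,0,-0.5,88],[1,1,0,-0.2,88]]'
python3 -m inch '[[1,1,0,0,88],[1,1,0,0,88],[1,1,0,0,88],[0.9,1,0,0,88],[0,1,0,0,88]]' >/dev/null
python3 -m inch '[[0,1,0,0,88],[0,1,0,0,88],[0,1,0,0,88],[0,1,0,0,88],[0,1,0,0,88]]' >/dev/null
python3 -m inch '[[0,1,0,0,88],[0,1,0,0,88],[0,1,0,0,88],[0,1,0,0,88],[0,1,0,0,88]]' >/dev/null
python3 -m inch '[[0,1,0,0,88],[0,1,0,0,88],[0,1,0,0,88],[0,1,0,0,88],[0,1,0,0,88]]' >/dev/null
python3 -m inch '[[0,1,0,0,88],[0,1,0,0,88],[0,1,0,0,88],[0,0.8,0,0,88],[0,0,0,0,88]]'
cat >> h.py <<'E'
def st():
    s=r.get_state();m=R.from_quat(s["eef_rot"]).as_matrix()
    print("t",round(s["clock"],2),"p",np.round(np.array(s["tool_pos"])*1000,1),"yax deg",round(np.degrees(np.arctan2(m[1,1],m[0,1]))%180,2),"zax",np.round(m[:,2],3),"F",np.round(s["contact_force"],1),"op mm",round(s["opening"]*88.1,1))
    return np.array(s["tool_pos"])*1000
E
python3 -c "
from h import *
p=st();print((np.array([511.7,243.1,83])-p)/25)"
```

```text
clock: 1.1
tool_pos: [0.4155, -0.3516, 0.2362]
eef_rot: [0.994, -0.113, -0.0, -0.0]
contact_force: [0.7, -0.7, 0.3]
opening: 0.996
clock: 3.6
tool_pos: [0.5114, 0.2458, 0.2359]
eef_rot: [0.994, -0.11, -0.001, -0.001]
contact_force: [-0.2, 1.1, -0.6]
opening: 0.998
t 3.6 p [511.4 245.8 235.9] yax deg 77.4 zax [-0.001  0.002 -1.   ] F [-0.2  1.1 -0.6] op mm 87.9
[ 0.01338799 -0.10806611 -6.11798934]
```

```bash
python3 -m inch '[[0,-0.1,-1,-0.1,88],[0,0,-1,0,88],[0,0,-1,0,88],[0,0,-1,0,88],[0,0,-1,0,88]]' >/dev/null
python3 -m inch '[[0,0,-0.6,0,88],[0,0,-0.5,0,88],[0,0,0,0,88],[0,0,0,0,60],[0,0,0,0,40]]'
python3 -c "
from h import *
st()"
python3 -m inch '[[0,0,0,0,10],[0,0,0,0,10],[0,0,0,0,10],[0,0,0,0,10],[0,0,0,0,10]]' 35
python3 -m inch '[[0,0,0,0,10],[0,0,0,0,10],[0,0,0,0,10],[0,0,0,0,10],[0,0,0.2,0,10]]'
python3 -c "
from h import *
st()"
```

```text
clock: 4.6
tool_pos: [0.513, 0.2396, 0.0848]
eef_rot: [0.993, -0.118, 0.001, -0.0]
contact_force: [-0.9, -0.1, 0.4]
opening: 0.838
t 4.6 p [513.  239.6  84.8] yax deg 76.47 zax [ 0.001  0.    -1.   ] F [-0.9 -0.1  0.4] op mm 73.8
clock: 5.1
tool_pos: [0.5123, 0.2396, 0.084]
eef_rot: [0.993, -0.118, 0.0, 0.0]
contact_force: [0.2, -0.8, -0.9]
opening: 0.39
clock: 5.6
tool_pos: [0.5118, 0.2397, 0.0884]
eef_rot: [0.993, -0.117, -0.001, 0.0]
contact_force: [0.6, -0.3, -3.4]
opening: 0.203
t 5.6 p [511.8 239.7  88.4] yax deg 76.51 zax [-0.001 -0.    -1.   ] F [ 0.6 -0.3 -3.4] op mm 17.9
```

```bash
python3 -m inch '[[0,0,0.4,0,10],[0,0,0.6,0,10],[0,0,1,0,10],[0,0,1,0,10],[0,0,1,0,10]]' 
python3 -m inch '[[0,0,1,0,10],[0,0,1,0,10],[0,-0.4,0,0,10],[0,-0.7,0,0,10],[0.2,-1,0,0,10]]' >/dev/null
python3 -m inch '[[0.2,-1,0,-0.2,10],[0.2,-1,0,0,10],[0.2,-1,0,0,10],[0.2,-1,0,0,10],[0.2,-1,0,0,10]]' >/dev/null
python3 -m inch '[[0.2,-1,0,0,10],[0.2,-1,0,0,10],[0.2,-1,0,0,10],[0.2,-1,0,0,10],[0,-1,0,0,10]]' >/dev/null
python3 -m inch '[[0,-1,0,0,10],[0,-1,0,0,10],[0,-0.5,0,0,10],[0,-0.3,0,0,10],[0,0,0,0,10]]'
python3 -m inch '[[0,0,0,0,10],[0,0,0,0,10],[0,0,0,0,10]]'>/dev/null
python3 - <<'E'
from h import *
p=st()
for n in("scene","top"):
    s=cam(n);np.savez(f"{n}1.npz",P=cloud(s),px=s["pixels"])
    if n=="scene": cv2.imwrite("pics/s1.png",cv2.resize(s["pixels"][20:220,150:400,::-1],None,fx=3,fy=3))
    if n=="scene": pass
p=st()
E
```

```text
clock: 6.1
tool_pos: [0.5119, 0.2391, 0.1905]
eef_rot: [0.993, -0.118, -0.0, 0.0]
contact_force: [0.7, 1.5, -3.0]
opening: 0.202
clock: 8.1
tool_pos: [0.5614, -0.1338, 0.2383]
eef_rot: [0.992, -0.129, -0.001, 0.0]
contact_force: [-0.3, 0.2, -2.4]
opening: 0.203
t 8.4 p [ 562.5 -131.6  238.9] yax deg 75.4 zax [ 0.  0. -1.] F [ 0.5 -0.1 -2.8] op mm 17.8
t 8.5 p [ 562.4 -132.1  239. ] yax deg 75.36 zax [ 0.  0. -1.] F [-0.3 -0.2 -1.7] op mm 17.7
```

View pics/s1.png

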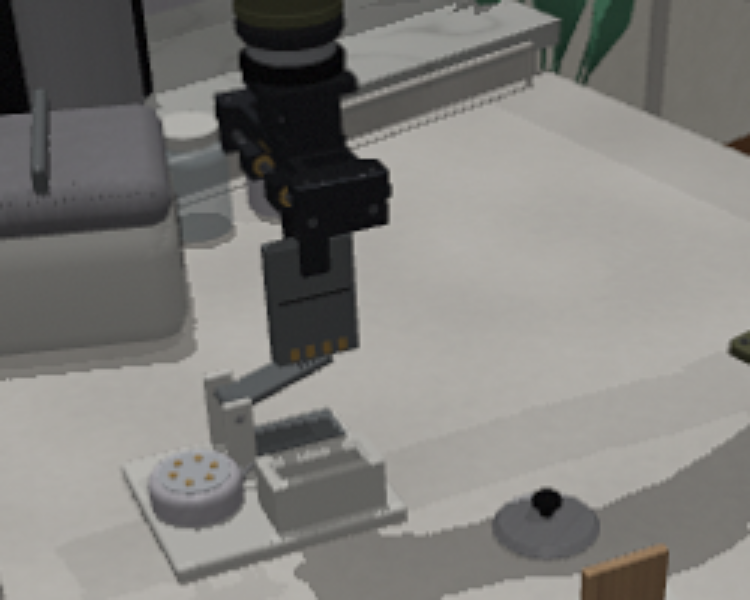

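The crop shows the pack held upright below the jaws, spanning scene pixels x 237-270, y 98-142, with its contacts at the bottom and the slot tower below it. Next I'll measure where the pack sits in the grip.

```bash
cat > pm.py <<'E'
from h import *
import sys
yaw=np.radians(-14.6);X=np.array([np.cos(yaw),np.sin(yaw)]);Y=np.array([-X[1],X[0]]);O=np.array([550.2,-180.9])
for n in("scene","top"):
    P=np.load(n+"1.npz")["P"]*1000
    d=np.stack([(P[...,:2]-O)@X,(P[...,:2]-O)@Y,P[...,2]],-1)
    # pack body below the fingertips
    m=(abs(d[...,0])<60)&(abs(d[...,1]-50)<25)&(d[...,2]>158)&(d[...,2]<218)
    print(n,m.sum())
    if m.sum()>30:
        q=d[m]; 
        for a in range(3): print("xyz"[a],np.round(np.percentile(q[:,a],[0,2,10,50,90,98,100]),1))
        f=q[(abs(q[:,1]-np.median(q[:,1]))<4)]
        A=np.c_[f[:,0],f[:,2]-190,np.ones(len(f))];c=np.linalg.lstsq(A,f[:,1],rcond=None)[0];print("face: dy/dx deg",np.degrees(c[0]),"dy/dz deg",np.degrees(c[1]),"y",c[2])
        for z0 in (170,185,200,210):
            g=f[abs(f[:,2]-z0)<5]; print(z0,len(g),np.round([g[:,0].min(),g[:,0].max()],1))
        
    m=(abs(d[...,0])<60)&(abs(d[...,1]-50)<25)&(d[...,2]>55)&(d[...,2]<64)
    print("tower",np.round([d[m].min(0),d[m].max(0)],1) if m.sum() else None)
    # slot from tower: interior points
print("tool in dock",(np.array([562.45,-131.9])-O)@X,(np.array([562.45,-131.9])-O)@Y)
E
python3 pm.py
python3 - <<'E'
from h import *
yaw=np.radians(-14.6);X=np.array([np.cos(yaw),np.sin(yaw)]);Y=np.array([-X[1],X[0]]);O=np.array([550.2,-180.9])
P=np.load("top0.npz")["P"]*1000
d=np.stack([(P[...,:2]-O)@X,(P[...,:2]-O)@Y,P[...,2]],-1)
m=(abs(d[...,0])<60)&(abs(d[...,1]-50)<35)&(d[...,2]>58)&(d[...,2]<64);print("tower top0",np.percentile(d[m],[0,2,98,100],axis=0).round(1))
m=(abs(d[...,0])<60)&(abs(d[...,1]-50)<20)&(d[...,2]>0)&(d[...,2]<54)&(abs(d[...,0])<45);print("slot int",m.sum(),np.percentile(d[m],[0,5,95,100],axis=0).round(1))
E
```

```text
scene 595
x [-36.9 -34.3 -27.8   2.1  30.5  33.6  35.6]
y [45.5 51.  58.  61.6 64.3 66.2 67.5]
z [164.  165.9 170.7 192.1 212.  216.8 217.9]
face: dy/dx deg -0.14302619458538504 dy/dz deg -0.42030177012650205 y 61.59101049966612
170 88 [-36.   34.1]
185 100 [-36.1  34.5]
200 95 [-33.9  33.4]
210 107 [-35.   35.6]
tower [[-48.2  25.2  55.2]
 [ 50.2  75.   64. ]]
top 78
x [-37.5 -37.5 -37.1 -33.3 -15.7 -11.7  -9. ]
y [45.3 46.6 49.9 61.2 62.  62.3 62.4]
z [163.2 165.6 170.2 189.7 209.3 216.2 217.8]
face: dy/dx deg 4.668056531379375 dy/dz deg -0.9571953583205465 y 63.28956632110114
170 10 [-37.1  -9. ]
185 9 [-37.2 -11.5]
200 12 [-36.9 -13.7]
210 9 [-37.3 -17.3]
tower [[-49.1  25.3  55.2]
 [ 25.7  74.9  63.7]]
tool in dock -0.49696121550842126 50.50559899209473
tower top0 [[-49.3  25.2  58. ]
 [-48.2  25.9  58.2]
 [ 48.   74.8  63.5]
 [ 48.7  75.2  64. ]]
slot int 249 [[-33.4  38.1   8.3]
 [-26.9  39.4  11.7]
 [ 36.2  54.9  50.6]
 [ 37.   61.5  54. ]]
```

Both cameras put the pack about 2.6 mm too far in dock +y and about 1.2 mm too far in -x relative to the tower. I'll correct that and go down to just above the mouth.

```bash
python3 -m inch '[[0.02,-0.11,-0.5,0,10],[0,0,-1,0,10],[0,0,-1,0,10],[0,0,-0.7,0,10],[0,0,-0.4,0,10]]'>/dev/null
python3 -m inch '[[0,0,0,0,10],[0,0,0,0,10],[0,0,0,0,10]]'
python3 - <<'E'
from h import *
st()
yaw=np.radians(-14.6);X=np.array([np.cos(yaw),np.sin(yaw)]);Y=np.array([-X[1],X[0]]);O=np.array([550.2,-180.9])
for n in("scene","top"):
    s=cam(n);P=cloud(s)*1000
    d=np.stack([(P[...,:2]-O)@X,(P[...,:2]-O)@Y,P[...,2]],-1)
    m=(abs(d[...,0])<60)&(abs(d[...,1]-50)<25)&(d[...,2]>82)&(d[...,2]<122);q=d[m]
    print(n,m.sum(),"x",np.percentile(q[:,0],[1,5,95,99]).round(1),"y",np.percentile(q[:,1],[5,50,95]).round(1))
    if n=="scene": cv2.imwrite("pics/s2.png",cv2.resize(s["pixels"][80:220,180:310,::-1],None,fx=4,fy=4))
E
```

```text
clock: 9.3
tool_pos: [0.5636, -0.1359, 0.1498]
eef_rot: [0.992, -0.128, 0.001, 0.0]
contact_force: [0.4, -0.1, -2.4]
opening: 0.203
t 9.3 p [ 563.6 -135.9  149.8] yax deg 75.28 zax [ 0.002 -0.    -1.   ] F [ 0.4 -0.1 -2.4] op mm 17.9
scene 405 x [-33.3 -29.7  35.2  36.2] y [52.5 57.3 61.2]
top 45 x [-35.4 -35.1 -14.8 -11. ] y [43.8 57.9 59. ]
```

View pics/s2.png

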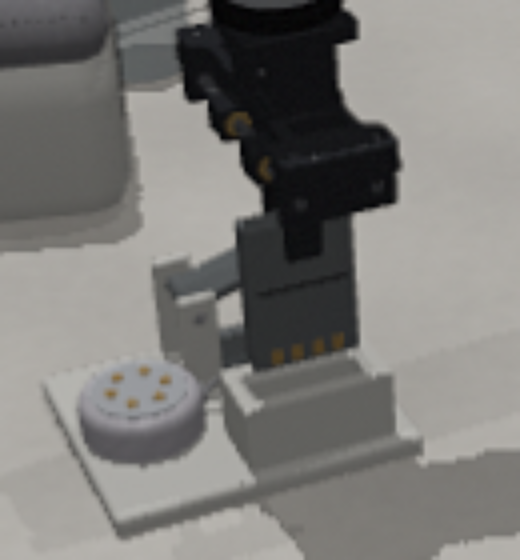

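The crop shows the pack's foot hovering over the slot mouth, about (300,360) in the crop. The measured pack centre is about y 48.7, x 0.2, so I'll nudge it +1.2 mm in y and lower it in steps.

```bash
python3 -m inch '[[0.01,0.05,-0.3,0,10],[0,0,-0.3,0,10],[0,0,-0.1,0,10],[0,0,-0.1,0,10],[0,0,-0.1,0,10]]'
python3 -m inch '[[0,0,-0.1,0,10],[0,0,-0.1,0,10],[0,0,-0.1,0,10],[0,0,-0.1,0,10],[0,0,0,0,10]]'
```

```text
clock: 9.9
tool_pos: [0.563, -0.1344, 0.1261]
eef_rot: [0.992, -0.128, -0.0, 0.0]
contact_force: [0.2, -0.9, -1.8]
opening: 0.2
clock: 10.4
tool_pos: [0.5628, -0.1344, 0.1161]
eef_rot: [0.992, -0.128, -0.0, 0.0]
contact_force: [-0.4, -0.1, -2.3]
opening: 0.2
```

```bash
python3 -m inch '[[0,0,-0.2,0,10],[0,0,-0.2,0,10],[0,0,-0.2,0,10],[0,0,-0.1,0,10],[0,0,0,0,10]]'
python3 -m inch '[[0,0,-0.1,0,10],[0,0,-0.1,0,10],[0,0,-0.1,0,10],[0,0,-0.05,0,10],[0,0,0,0,10]]'
python3 -m inch '[[0,0,-0.05,0,10],[0,0,0,0,10],[0,0,0,0,10]]'
```

```text
clock: 10.9
tool_pos: [0.5627, -0.1343, 0.0984]
eef_rot: [0.992, -0.128, -0.001, 0.0]
contact_force: [-0.3, 0.2, -2.1]
opening: 0.2
clock: 11.4
tool_pos: [0.5632, -0.1344, 0.0909]
eef_rot: [0.992, -0.128, 0.0, 0.0]
contact_force: [-1.8, 1.2, 3.4]
opening: 0.203
clock: 11.7
tool_pos: [0.5634, -0.134, 0.0907]
eef_rot: [0.992, -0.128, 0.001, -0.0]
contact_force: [-4.4, 1.8, 13.4]
opening: 0.2
```

Bottomed: the force rises at z 0.0907, which matches fully home. I'll release, go up and check.

```bash
python3 -m inch '[[0,0,0,0,40],[0,0,0,0,40],[0,0,0,0,40],[0,0,0,0,40],[0,0,0,0,40]]'
python3 -m inch '[[0,0,0.4,0,40],[0,0,1,0,40],[0,0,1,0,40],[0,0,1,0,40],[0,0,1,0,40]]'
python3 -m inch '[[0,-1,0.5,0,0],[0,-1,0,0,0],[0,-1,0,0,0],[0,-0.5,0,0,0],[0,0,0,0,0]]' 30
python3 -m inch '[[0,0,0,0,0],[0,0,0,0,0],[0,0,0,0,0],[0,0,0,0,0],[0,0,0,0,0]]'
cat > chk.py <<'E'
from h import *
import sys
st()
yaw=np.radians(-14.6);X=np.array([np.cos(yaw),np.sin(yaw)]);Y=np.array([-X[1],X[0]]);O=np.array([550.2,-180.9])
ims=[]
for n,c in(("scene",(70,220,170,320)),("top",(150,270,310,430))):
    s=cam(n);P=cloud(s)*1000
    d=np.stack([(P[...,:2]-O)@X,(P[...,:2]-O)@Y,P[...,2]],-1)
    m=(abs(d[...,0])<45)&(abs(d[...,1]-50)<16)&(d[...,2]>70)&(d[...,2]<130);q=d[m];t=q[q[:,2]>109]
    print(n,"pack",len(t),"top z",np.percentile(t[:,2],[50,95]).round(1) if len(t) else 0,"x",np.percentile(t[:,0],[1,99]).round(1) if len(t) else 0,"y",np.percentile(t[:,1],[1,99]).round(1) if len(t) else 0)
    m=(d[...,0]<35)&(d[...,0]>-60)&(abs(d[...,1]+50)<14)&(d[...,2]>50)&(d[...,2]<118);q=d[m]
    f=np.zeros(0)
    if len(q)>30:
        k=np.ones(len(q),bool)
        for _ in range(8):
            f=np.polyfit(q[k,0],q[k,2],1);e=q[:,2]-np.polyval(f,q[:,0]);k=abs(e)<max(3,1.5*np.median(abs(e[k])))
        print(n,"paddle tilt rad",-f[0].round(3),"z at pad",np.polyval(f,-35).round(1),k.sum(),len(q))
    ims.append(cv2.resize(s["pixels"][c[0]:c[1],c[2]:c[3],::-1],(400,400)))
cv2.imwrite(f"pics/{sys.argv[1]}.png",np.hstack(ims))
p=st()
g=O-35*X-50*Y; print("pad world",g,"delta units",(g-p[:2])/25)
E
python3 chk.py c3
```

```text
clock: 12.2
tool_pos: [0.563, -0.1344, 0.0888]
eef_rot: [0.992, -0.128, -0.0, 0.0]
contact_force: [-0.2, 0.2, -0.3]
opening: 0.455
clock: 12.7
tool_pos: [0.563, -0.1344, 0.2007]
eef_rot: [0.992, -0.128, 0.0, 0.0]
contact_force: [0.2, -0.2, -0.5]
opening: 0.454
clock: 13.2
tool_pos: [0.5626, -0.2242, 0.2118]
eef_rot: [0.992, -0.13, 0.0, 0.001]
contact_force: [0.4, 0.9, 0.5]
opening: 0.02
clock: 13.7
tool_pos: [0.5632, -0.2213, 0.2115]
eef_rot: [0.992, -0.128, -0.0, -0.0]
contact_force: [-0.6, -1.1, 0.4]
opening: -0.0
t 13.7 p [ 563.2 -221.3  211.5] yax deg 75.33 zax [-0.  0. -1.] F [-0.6 -1.1  0.4] op mm -0.0
scene pack 174 top z [114.9 118. ] x [-34.6  34.8] y [40.7 63.7]
scene paddle tilt rad 0.312 z at pad 103.3 176 205
top pack 230 top z [114.4 117.3] x [-35.2  32.3] y [42.4 60.2]
top paddle tilt rad 0.312 z at pad 102.2 347 394
t 13.8 p [ 563.1 -221.7  211.5] yax deg 75.31 zax [-0. -0. -1.] F [-0.2  0.1 -1.1] op mm 0.6
pad world [ 503.72671112 -220.46303099] delta units [-2.37436325  0.04872705]
```

View pics/c3.png

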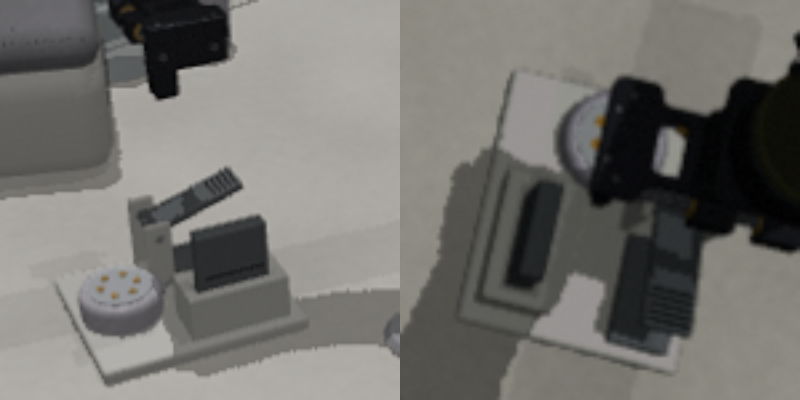

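The crop shows the pack seated in the tower: scene half at (230,255), top half at (537,235). Its top is at 115 mm with x/y centred and upright, so it is home. The paddle is still up, with a tilt of about 0.31. Now I'll go over the pad and down to it.

```bash
python3 -m inch '[[-1,0,0,0,0],[-0.8,0,0,0,0],[-0.4,0,0,0,0],[-0.16,-0.02,0,0,0],[0,0,0,0,0]]'
python3 -m inch '[[0,0,-0.7,0,0],[0,0,-1,0,0],[0,0,-0.9,0,0],[0,0,-0.5,0,0],[0,0,0,0,0]]'
python3 -m inch '[[0,0,-0.1,0,0],[0,0,-0.1,0,0],[0,0,-0.1,0,0],[0,0,-0.1,0,0],[0,0,0,0,0]]'
python3 -m inch '[[0,0,-0.1,0,0],[0,0,-0.1,0,0],[0,0,0,0,0],[0,0,0,0,0]]'
python3 -m inch '[[0,0,-0.1,0,0],[0,0,-0.1,0,0],[0,0,0,0,0],[0,0,0,0,0]]'
```

```text
clock: 14.3
tool_pos: [0.5044, -0.2226, 0.2116]
eef_rot: [0.992, -0.128, 0.0, 0.0]
contact_force: [-0.1, 0.5, 0.8]
opening: 0.005
clock: 14.8
tool_pos: [0.5039, -0.2219, 0.1324]
eef_rot: [0.992, -0.128, -0.001, -0.0]
contact_force: [-0.6, 0.6, 0.3]
opening: 0.006
clock: 15.3
tool_pos: [0.504, -0.2224, 0.1239]
eef_rot: [0.992, -0.128, -0.0, 0.0]
contact_force: [0.0, 0.4, 0.3]
opening: 0.005
clock: 15.7
tool_pos: [0.504, -0.2224, 0.1189]
eef_rot: [0.992, -0.128, -0.0, 0.0]
contact_force: [0.0, -0.2, -0.0]
opening: 0.003
clock: 16.1
tool_pos: [0.504, -0.2224, 0.1138]
eef_rot: [0.992, -0.128, -0.0, 0.0]
contact_force: [-0.3, -0.2, 0.3]
opening: -0.0
```

There's no contact force, though the tip should have touched at about 0.12. I'll look before going lower.

```bash
python3 chk.py c4; python3 -c "
import cv2
from h import *
s=cam('scene');cv2.imwrite('pics/c4s.png',cv2.resize(s['pixels'][60:180,170:330,::-1],None,fx=5,fy=5,interpolation=2))"
```

```text
t 16.1 p [ 504.  -222.4  113.8] yax deg 75.29 zax [-0.  0. -1.] F [-0.3 -0.2  0.3] op mm -0.0
scene pack 168 top z [114.8 117.6] x [-33.9  34.5] y [43.3 63.8]
scene paddle tilt rad 0.296 z at pad 102.6 191 212
top pack 232 top z [114.5 117.5] x [-35.5  32.6] y [42.3 60.1]
top paddle tilt rad 0.24 z at pad 97.4 37 39
t 16.2 p [ 504.1 -222.4  114. ] yax deg 75.29 zax [ 0. -0. -1.] F [ 0.4  0.2 -0.1] op mm 0.4
pad world [ 503.72671112 -220.46303099] delta units [-0.01402367  0.07807584]
```

View pics/c4s.png

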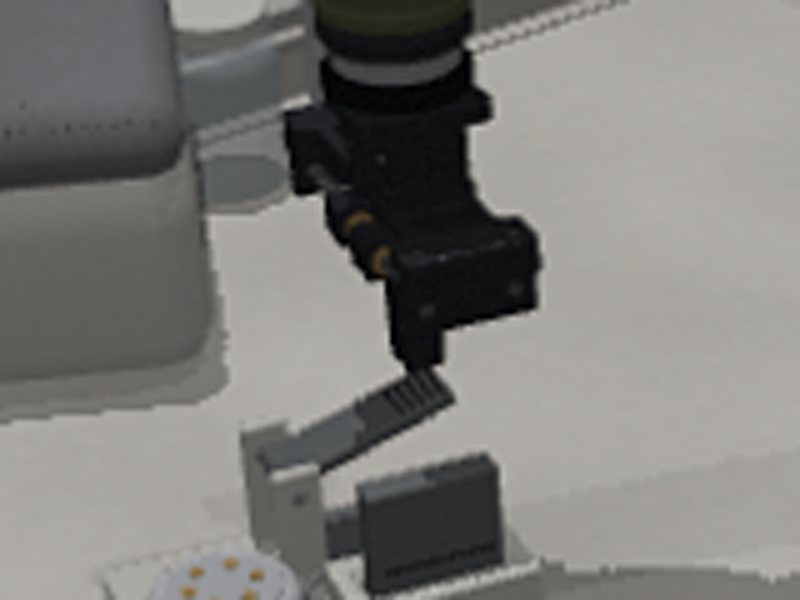

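The crop shows the fingertip at (420,365) just at the ribbed pad (425,385), and the paddle is still up with a tilt of about 0.30. The fingertip is over the right spot but effectively higher than tips_ahead suggested. I'll go on in small steps and watch the force and the camera tilt.

```bash
python3 - <<'E'
from h import *
yaw=np.radians(-14.6);X=np.array([np.cos(yaw),np.sin(yaw)]);Y=np.array([-X[1],X[0]]);O=np.array([550.2,-180.9])
P=cloud(cam("scene"))*1000
d=np.stack([(P[...,:2]-O)@X,(P[...,:2]-O)@Y,P[...,2]],-1)
m=(abs(d[...,0]+35)<20)&(abs(d[...,1]+33)<6)&(d[...,2]>80)&(d[...,2]<150)
q=d[m];print(len(q));print(q[np.argsort(q[:,2])][:25:2].round(1), np.percentile(q[:,0],[2,50,98]))
E
python3 -m inch '[[0,0,-0.1,0,0],[0,0,0,0,0],[0,0,0,0,0]]'
python3 -m inch '[[0,0,-0.1,0,0],[0,0,0,0,0],[0,0,0,0,0]]'
python3 -m inch '[[0,0,-0.1,0,0],[0,0,0,0,0],[0,0,0,0,0]]'
python3 chk.py c5
```

```text
89
[[-16.6 -33.2  90.8]
 [-27.8 -33.1  94. ]
 [-23.6 -29.2  94.2]
 [-18.8 -31.2  94.4]
 [-22.4 -33.   95.4]
 [-42.2 -34.   95.6]
 [-30.6 -32.7  96.4]
 [-32.8 -31.1  96.8]
 [-16.9 -32.9  96.9]
 [-20.8 -35.8  97.3]
 [-24.6 -38.6  97.8]
 [-33.4 -32.3  98.9]
 [-24.6 -30.9  99. ]] [-45.56510854 -31.81519713 -16.83552725]
clock: 16.6
tool_pos: [0.504, -0.2223, 0.1113]
eef_rot: [0.992, -0.128, -0.0, 0.0]
contact_force: [-0.3, -0.0, 0.5]
opening: 0.004
clock: 16.9
tool_pos: [0.504, -0.2224, 0.1088]
eef_rot: [0.992, -0.128, -0.0, 0.0]
contact_force: [0.9, 0.1, 0.0]
opening: 0.007
clock: 17.2
tool_pos: [0.504, -0.2224, 0.1064]
eef_rot: [0.992, -0.128, -0.0, 0.0]
contact_force: [-0.7, 0.6, 0.6]
opening: 0.003
t 17.2 p [ 504.  -222.4  106.4] yax deg 75.29 zax [-0.  0. -1.] F [-0.7  0.6  0.6] op mm 0.3
scene pack 167 top z [114.9 117.5] x [-33.3  35.1] y [41.7 63.4]
scene paddle tilt rad 0.312 z at pad 102.9 159 207
top pack 230 top z [114.5 117.6] x [-34.9  32.7] y [42.3 60.1]
top paddle tilt rad 0.315 z at pad 102.7 36 37
t 17.3 p [ 504.1 -222.4  106.5] yax deg 75.29 zax [ 0. -0. -1.] F [-0.  -0.7  0.3] op mm 0.5
pad world [ 503.72671112 -220.46303099] delta units [-0.01437341  0.07769092]
```

```bash
python3 -c "
import cv2
from h import *
s=cam('scene');a=cv2.resize(s['pixels'][90:170,210:290,::-1],(480,480),interpolation=2)
t=cam('top');b=cv2.resize(t['pixels'][190:270,350:430,::-1],(320,320),interpolation=2);b=cv2.convertScaleAbs(b,alpha=2)
cv2.imwrite('pics/c6.png',np.hstack([a,cv2.copyMakeBorder(b,0,160,0,0,0)]))
yaw=np.radians(-14.6);X=np.array([np.cos(yaw),np.sin(yaw)]);Y=np.array([-X[1],X[0]]);O=np.array([550.2,-180.9])
for s in(s,t):
  P=cloud(s)*1000
  d=np.stack([(P[...,:2]-O)@X,(P[...,:2]-O)@Y,P[...,2]],-1)
  for z in range(90,160,6):
    m=(abs(d[...,0]+35)<30)&(abs(d[...,1]+50)<60)&(abs(d[...,2]-z)<3);q=d[m]
    if len(q)>3: print(z,len(q),'x',np.percentile(q[:,0],[5,50,95]).round(0),'y',np.percentile(q[:,1],[5,50,95]).round(0))
"
```

```text
90 13 x [-24. -11.  -7.] y [-52. -34. -31.]
96 70 x [-38. -17.  -6.] y [-64. -43. -30.]
102 51 x [-45. -32. -21.] y [-57. -40. -30.]
108 8 x [-44. -37. -26.] y [-61. -42. -34.]
114 15 x [-40. -28. -24.] y [-63. -38. -35.]
120 23 x [-40. -29. -23.] y [-59. -37. -33.]
126 18 x [-42. -27. -24.] y [-57. -38. -32.]
132 11 x [-41. -31. -23.] y [-58. -36. -32.]
138 4 x [-25. -25. -23.] y [-66. -55. -54.]
144 6 x [-25. -25. -24.] y [-67. -59. -54.]
150 4 x [-25. -25. -23.] y [-61. -56. -51.]
156 4 x [-26. -24. -24.] y [-60. -53. -48.]
```

View pics/c6.png

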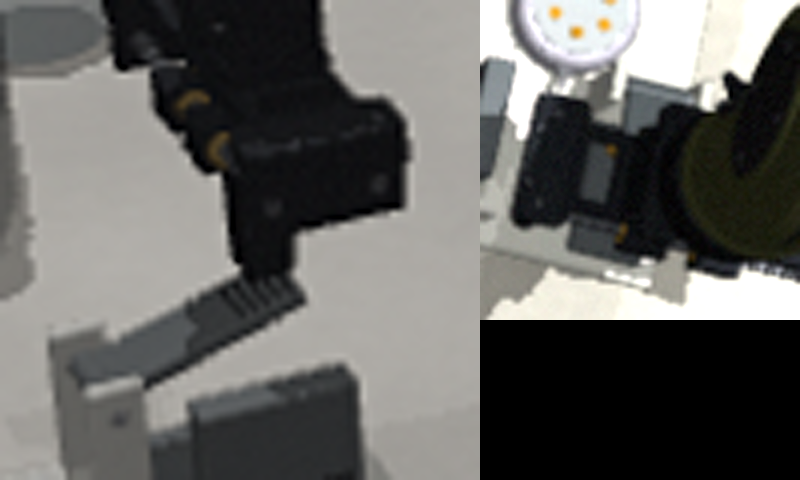

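The crop shows the fingertip at (265,270) only now reaching the ribs, and the cloud puts the finger's underside at about z 0.106. So the true tips are about 15 mm higher than the nominal TCP minus 19 mm. The camera disagrees with tips_ahead, so I'll trust force and picture.

```bash
python3 -m inch '[[0,0,-0.1,0,0],[0,0,0,0,0],[0,0,0,0,0]]'|grep -E "pos|force"
python3 -m inch '[[0,0,-0.1,0,0],[0,0,0,0,0],[0,0,0,0,0]]'|grep -E "pos|force"
python3 -m inch '[[0,0,-0.1,0,0],[0,0,0,0,0],[0,0,0,0,0]]'|grep -E "pos|force"
python3 chk.py c7
```

```text
tool_pos: [0.504, -0.2224, 0.1038]
contact_force: [-0.7, -0.6, -0.3]
tool_pos: [0.5041, -0.2224, 0.1015]
contact_force: [-0.5, 0.2, 2.4]
tool_pos: [0.504, -0.2224, 0.0989]
contact_force: [-0.2, -0.2, 2.5]
t 18.3 p [ 504.  -222.4   98.9] yax deg 75.28 zax [-0. -0. -1.] F [-0.2 -0.2  2.5] op mm 0.5
scene pack 170 top z [115.2 118.4] x [-34.   34.2] y [42.9 64.1]
scene paddle tilt rad 0.275 z at pad 99.9 158 224
top pack 233 top z [114.7 117.5] x [-35.1  32.6] y [42.5 60.2]
top paddle tilt rad 0.228 z at pad 96.0 35 35
t 18.4 p [ 504.  -222.4   99. ] yax deg 75.28 zax [-0. -0. -1.] F [-0.4  0.1  2.3] op mm 0.3
pad world [ 503.72671112 -220.46303099] delta units [-0.01065608  0.07820768]
```

Contact came at tool z of about 0.1025, so level should be about 25 mm below that.

```bash
python3 -m inch '[[0,0,-0.1,0,0],[0,0,-0.1,0,0],[0,0,-0.1,0,0],[0,0,-0.1,0,0],[0,0,0,0,0]]'|grep -E "pos|force"
python3 -m inch '[[0,0,-0.1,0,0],[0,0,-0.1,0,0],[0,0,0,0,0],[0,0,0,0,0]]'|grep -E "pos|force"
python3 chk.py c8
```

```text
tool_pos: [0.5035, -0.2223, 0.0885]
contact_force: [-2.0, 0.8, 3.4]
tool_pos: [0.5037, -0.2223, 0.0839]
contact_force: [-3.1, 0.4, 3.5]
t 19.3 p [ 503.7 -222.3   83.9] yax deg 75.28 zax [-0.001  0.    -1.   ] F [-3.1  0.4  3.5] op mm 0.5
scene pack 168 top z [114.9 117.7] x [-33.1  35.2] y [41.3 64.3]
scene paddle tilt rad 0.093 z at pad 85.8 142 214
top pack 233 top z [114.4 117.5] x [-35.2  32.8] y [42.6 60.1]
t 19.4 p [ 503.8 -222.4   84. ] yax deg 75.28 zax [-0.  0. -1.] F [-2.1  0.6  4.6] op mm 0.1
pad world [ 503.72671112 -220.46303099] delta units [-0.00335441  0.07612269]
```

```bash
python3 -m inch '[[0,0,-0.1,0,0],[0,0,-0.1,0,0],[0,0,0,0,0],[0,0,0,0,0]]'|grep -E "pos|force"
python3 -m inch '[[0,0,-0.05,0,0],[0,0,0,0,0],[0,0,0,0,0]]'|grep -E "pos|force"
python3 chk.py c9; python3 chk.py c10 | grep tilt;  python3 chk.py c11 | grep tilt
```

```text
tool_pos: [0.5038, -0.2224, 0.0788]
contact_force: [-3.7, 0.8, 5.4]
tool_pos: [0.5038, -0.2224, 0.0777]
contact_force: [-3.5, 0.7, 5.6]
t 20.1 p [ 503.8 -222.4   77.7] yax deg 75.29 zax [-0.001  0.    -1.   ] F [-3.5  0.7  5.6] op mm 0.3
scene pack 172 top z [114.6 117.5] x [-33.1  34.8] y [41.9 64.1]
scene paddle tilt rad 0.033 z at pad 80.5 145 220
top pack 229 top z [114.6 117.3] x [-35.7  32.7] y [42.3 60.3]
top paddle tilt rad 0.05 z at pad 80.3 30 31
t 20.2 p [ 503.8 -222.4   77.7] yax deg 75.28 zax [-0.001  0.    -1.   ] F [-3.6  0.2  4.6] op mm 0.6
pad world [ 503.72671112 -220.46303099] delta units [-0.00205519  0.07601649]
scene paddle tilt rad 0.027 z at pad 80.0 139 201
scene paddle tilt rad 0.056 z at pad 81.3 134 206
```

View pics/c9.png

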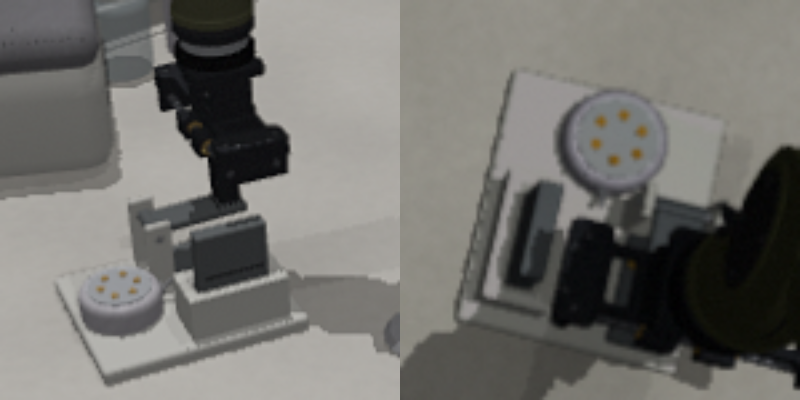

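The crop shows the finger (225,190) holding the paddle nearly level (190,213), and the pack still seated at (230,255). The residual tilt is about 0.025 rad, so I'll go down about 2 mm more.

```bash
python3 -m inch '[[0,0,-0.07,0,0],[0,0,0,0,0],[0,0,0,0,0],[0,0,0,0,0],[0,0,0,0,0]]'|grep -E "pos|force"
for i in 12 13 14 15; do python3 chk.py c$i | grep -E "tilt|F"; done
```

```text
tool_pos: [0.5037, -0.2224, 0.076]
contact_force: [-2.8, 0.5, 5.0]
t 20.9 p [ 503.7 -222.4   76. ] yax deg 75.28 zax [-0.001  0.    -1.   ] F [-2.8  0.5  5. ] op mm 0.2
scene paddle tilt rad 0.009 z at pad 78.7 136 205
t 21.0 p [ 503.7 -222.3   76. ] yax deg 75.29 zax [-0.001  0.    -1.   ] F [-4.   0.2  5.3] op mm 0.4
t 21.0 p [ 503.7 -222.3   76. ] yax deg 75.29 zax [-0.001  0.    -1.   ] F [-4.   0.2  5.3] op mm 0.4
scene paddle tilt rad 0.029 z at pad 79.8 139 206
t 21.1 p [ 503.7 -222.3   76. ] yax deg 75.28 zax [-0.001  0.    -1.   ] F [-3.9  1.6  5.4] op mm 0.3
t 21.1 p [ 503.7 -222.3   76. ] yax deg 75.28 zax [-0.001  0.    -1.   ] F [-3.9  1.6  5.4] op mm 0.3
scene paddle tilt rad 0.01 z at pad 78.8 139 211
top paddle tilt rad -0.001 z at pad 77.1 29 31
t 21.2 p [ 503.7 -222.3   76. ] yax deg 75.29 zax [-0.001  0.    -1.   ] F [-2.8  1.1  5.7] op mm 0.6
t 21.2 p [ 503.7 -222.3   76. ] yax deg 75.29 zax [-0.001  0.    -1.   ] F [-2.8  1.1  5.7] op mm 0.6
scene paddle tilt rad 0.016 z at pad 79.0 139 209
t 21.3 p [ 503.7 -222.3   76. ] yax deg 75.29 zax [-0.001  0.    -1.   ] F [-3.8  1.   6.5] op mm 0.7
```

The paddle is level within about 0.01 rad, at about 5.6 N. One quick check that the bystanders haven't moved, then I'll hand in.

```bash
python3 - <<'E'
from h import *
s=cam("top");P=cloud(s)*1000
for l,(x0,x1,y0,y1),a,b in(("slab",(220,245,230,272),80,110),("lid",(270,320,255,300),6,50),("funnel",(255,305,125,170),6,100)):
    q=P[y0:y1,x0:x1].reshape(-1,3);q=q[(q[:,2]>a)&(q[:,2]<b)];c=cv2.minAreaRect(q[:,:2].astype(np.float32));print(l,np.round(c[0],1))
st(); print(r.finish_job()); st()
E
```

```text
slab [491.6 155.8]
lid [429.4   1.8]
funnel [775.2  42.2]
t 21.35 p [ 503.7 -222.4   76. ] yax deg 75.28 zax [-0.001  0.    -1.   ] F [-3.8  0.6  5.4] op mm 0.5
the job is handed in; nothing more can be done
None
the job is handed in; nothing more can be done
```

The battery pack is fully home and released in the lamp base's slot. I handed the job in at 21.4 s with the shut fingers still holding the check paddle level.

**Checks that agreed**
- **Pack:** its top is 115 mm above the surface, which is the fully-home height, and it stands upright and centred in the slot.
- **Paddle:** the camera tilt is about 0.00–0.03 rad before correcting for a bias of about +0.01, seen with the paddle at rest. The push is about 5–6 N, against the 6 N expected at level. It was only pressed down slowly from above and never came near its stop.
- **Slab and lid:** both are where they started, within 2 mm.

**Checks that disagreed**
- **Fingertip height:** the shut fingertips touched the paddle about 20 mm lower in measured TCP height than `r.tips_ahead` implied. I used the force and the camera tilt for the level instead.
- **Pack alignment:** the cameras and the tool pose differed by about 2 mm sideways, so I lined the pack up by camera.
- **Funnel:** its fitted centre reads about 10 mm away from the first measurement. Neither the arm nor the pack went near it, so I put this down to a rough box fit on noisy depth points, but I did not check it further.

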